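# Scoop the gold bead into the weighing bowl

## Robot

A 7-joint arm with a two-finger parallel gripper is mounted at the origin on the work surface. World frame = base frame: x ahead of the robot, y to its left, z up, the work surface at z = 0. Lengths are in mm, angles in rad, forces in N, time in s.
With the tool pointing down it reaches from about 425 to 800 mm from the base axis. Payload 8.3 kg.
Tool frame: the origin (TCP) lies midway between the tips of the shut fingers; the grasp point (between the pads) lies r.pinch_z behind it (r.pinch_z is the distance from the TCP to the grasp point, in mm); z points along the fingers, y is the line along which they close (so a half turn about z gives the same grasp; the last joint's range is limited). The gripper opens to 85 mm and grips with 20 to 120 N. Pads are 22 mm wide; open, the fingers measure 114 mm over their backs; the gripper's body (76 mm by 85 mm) begins 54 mm behind the grasp point. The pads swing forward as they close: fully open they stand 13 mm farther back than shut.
Start: joints at [1.267, 0.383, 0.016, 1.37, -0.006, 1.388, -0.046], TCP at [149.089, -606.939, 231.279] pointing down, gripper open.
Joint ranges: [-2.95, 2.95], [-0.25, 2.06], [-1.52, 1.56], [0.18, 2.33], [-1.44, 4.58], [0.02, 2.06], [-3.01, 3.01]. Speed limits (rad/s): [2.39, 2.39, 3.01, 3.01, 3.14, 3.14, 3.14].

## Interface

Orientations are given as a unit quaternion [w, x, y, z].
In Python, from cell import r, vision gives the robot as it stands. The module is installed in compiled form; this text tells all that it offers.
- The arm moves only by the tool play_rows, never from a script. Its argument "commands" is a list of rows, each a list of 3 entries, a list of its own where there are three numbers: the shift along the tool's x, y, z in mm, then the turn, a rotation vector about the tool's x, y, z in rad, then the closure in counts, from 0 (fully open) to 255 (shut). In form: [[[x, y, z], [ax, ay, az], jaw], ...]. A call has 1 to 12 rows; each row is the pose to reach, as a shift and turn from the pose commanded when the call began, along the tool's axes at that moment; what a row does not reach only later rows make up. A row lasts 1/8 s, in which the tool goes at most 62.5 mm and 10.7 degrees, less where a joint would pass 70% of its speed; a pose out of reach is approached as far as the arm can. A call with a gripper value outside its range is refused whole. The fingers move at their own pace and stop on an object; "newtons" is the grip in N (left out, the last holds). Time passes only in rows, so rows that repeat a pose let the fingers close. It gives the time, the measured TCP pose, the force, the opening and the grip force at its end, in the units of the state.
- r.observe(): the state, without advancing time (a new reading comes with each control period).
- vision.grab_frame(name): name is "scene" or "side" or "wrist"; returns (picture, depth): 384x512x3 uint8, red, green, blue; 384x512 float32, mm along the optical axis (not along the pixel's ray), 0 where there is no reading.
- vision.camera_info(name): a dict with "fx", "fy", "cx", "cy" (pixels), "rvec" (rotation vector, rad) and "tvec" (3), from world to camera coordinates, as OpenCV has them; the wrist camera has in their place "hand_eye" (4x4, takes a point from camera to tool coordinates, whose origin is the TCP and whose axes are the flange's). Camera axes: x right, y down, z forward; pixel columns grow to the right and rows downward; lengths in mm; the calibration is good to about 2 mm. A picture is of the moment at which its call begins: read the wrist's pose just before it. camera_info takes no time and is no camera call.
- r.job_done(): hands the job in; it is judged then, once.
The state is a dict: "clock": time; "qpos": joint angles; "dq": joint speeds; "joint_efforts": joint torques, N m; "eef_pos": TCP position; "tool_rot": TCP orientation; "ft_force": force on the tool from outside, world axes, zero at the start; "torque": the same for the moment, N m; "opening": finger opening in mm; "grip_force": force on a finger pad.
Only numpy, scipy, OpenCV 4.12 (cv2) and the standard library are available. Lean on these libraries where they do the work, as an engineer would, in place of code of your own. Each camera call takes 0.05 s, during which the arm holds its last target. There are 200 camera calls.

## Task

The goldsmith wants the gold bead weighed: pick up the one-bead scoop by its handle, scoop the gold bead off the bead board and carry it in the scoop to the scale, then tip it out into the steel bowl on the scale. Never touch the gold bead with the fingers. Finally stand the scoop upright on the bench top again and let it go.

Things in the scene. Friction and masses are not known exactly. Their poses are not given: they have to be found in the camera images.
- scoop: Steel one-bead scoop, 60 g. Origin: underside, on the axis of its upright handle (z = 2-85 mm, 18 mm in x, 10 in y: pinch across y at z 50-65). Mouth to -x (towards the robot, 30 deg either way). Pocket x -11 to -37, 38 wide, floor z 2, walls 14 high; ridge 4 high at x -38, ramp down to the lip at x -48, z 0. 42 wide, back edge x +16. Level it keeps the bead; mouth tipped 45-50 deg down it rolls out.
- gold_bead: Polished gold ball, diameter 22 mm, 30 g; origin at its centre (axes turn as it rolls). Lies in one of the board's three grooves; a red and a green bead of the same size lie in the others. Rolls along the groove when pushed; caught between scoop and stop rail it climbs the ramp into the pocket by the time the lip meets the rail.
- board: Fixed bead board, 180 (x) by 190 mm (y); origin at the centre of its underside, at bench height. Flat grey top at z = 15 mm on which the scoop slides; 7 mm wide grooves along x at y = -60, 0, +60 (beads sink 0.6 mm). Stop rail along the -x edge (the robot's side): inner face x = -76, top z = 31 mm; other sides open. Bead centres start 24 to 64 mm from the rail face.
- bowl_floor (a point): Centre of the inner floor of the steel weighing bowl on the fixed black scale (150 x 120 x 22 mm), 29 mm above the bench; z up. Bowl 100 mm across at the rim, which is 56 mm above the bench, about 44 mm across its flat floor. The bowl stands 20 mm off the scale's middle, away from the display.
Things that resemble listed ones, but are neither listed nor needed, are in the scene too. What is shaped like the scoop but pink or red is not meant.

How it is judged:
By the outcome, as a careful person would: the job done as asked, in the order asked, and still so for the second after the job is handed in, with the robot touching nothing.
It also fails if it takes over 64 s, if anything falls off the work surface, if the arm or the gripper's body presses on something with over 40 N, if the wrist force passes 120 N, or if a joint passes its speed limit or range.

## Working session

There is one attempt and no reset: what is moved stays moved. The work goes in short steps, Python scripts to look and compute and a tool call to move; the robot and the scene stay as the last step left them, time stands still between calls to the robot, and variables do not carry over. Pictures are saved under pics/ and viewed, at most 11 in all, crops included, and the job is handed in when it is done.

Besides the shell and the picture viewer there is one more tool, called by a JSON object that holds its "method" and its "body", one argument or row to a line. play_rows: Moves the arm, as the interface text tells. Its arguments: {"type":"object","properties":{"commands":{"type":"array","items":{"type":"array"}},"newtons":{"type":"number"}},"required":["commands"]}

```bash
mkdir -p pics; cat > h.py <<'E'
import numpy as np, cv2
from scipy.spatial.transform import Rotation as R
from cell import r, vision
def q2R(q): return R.from_quat([q[1],q[2],q[3],q[0]]).as_matrix()
def cam(name, st=None):
    c=vision.camera_info(name)
    if 'rvec' in c:
        Rm=cv2.Rodrigues(np.array(c['rvec'],float))[0]; t=np.array(c['tvec'],float).ravel()
        return c, Rm.T, -Rm.T@t
    T=np.array(c['hand_eye']); Rt=q2R(st['tool_rot'])
    return c, Rt@T[:3,:3], Rt@T[:3,3]+np.array(st['eef_pos'])
def cloud(name):
    st=r.observe(); im,d=vision.grab_frame(name); c,Rm,p=cam(name,st)
    v,u=np.mgrid[:384,:512]
    X=np.stack([(u-c['cx'])/c['fx']*d,(v-c['cy'])/c['fy']*d,d],-1)
    W=X@Rm.T+p; W[d==0]=np.nan
    return im,W
def save(n,im): cv2.imwrite('pics/'+n,im[...,::-1])
E
python3 - <<'E'
from h import *
st=r.observe(); print(st, r.pinch_z)
a,W=cloud('scene'); b,V=cloud('side')
np.savez('f.npz',a=a,W=W,b=b,V=V)
save('scene.png',cv2.resize(a,(800,600))); save('side.png',cv2.resize(b,(800,600)))
E
```

```text
{'clock': 0.0, 'qpos': array([ 1.26709228,  0.38425482,  0.0163121 ,  1.37117172, -0.00628975,
        1.38818465, -0.04649498]), 'dq': array([ 0.00056718,  0.00012717,  0.00067522,  0.00076347, -0.00013688,
       -0.00016102,  0.00040571]), 'joint_efforts': array([-3.03818151e-04, -6.27598858e+01,  8.44178572e-01, -3.71823585e+01,
        1.65925658e-02,  1.42193653e-02, -3.16793205e-05]), 'eef_pos': array([ 148.99776832, -606.45877737,  230.26003127]), 'tool_rot': array([-9.76387575e-04,  9.92752263e-01,  1.20174766e-01, -1.29943529e-04]), 'ft_force': array([0.21061337, 0.67173802, 0.29173197]), 'torque': array([-0.07223848,  0.01864162, -0.06266404]), 'grip_force': 0.0, 'opening': 85.1477653236071} 18.700000000000003
```

View pics/scene.png

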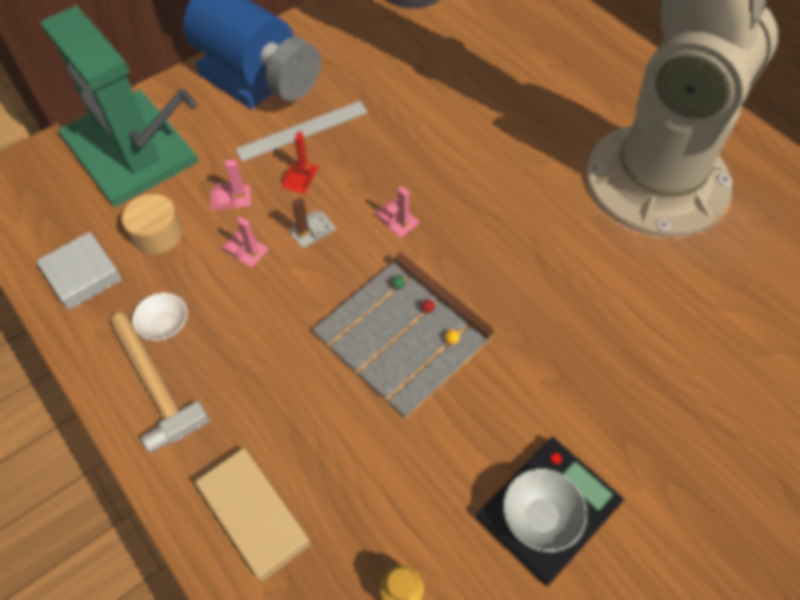

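View pics/side.png

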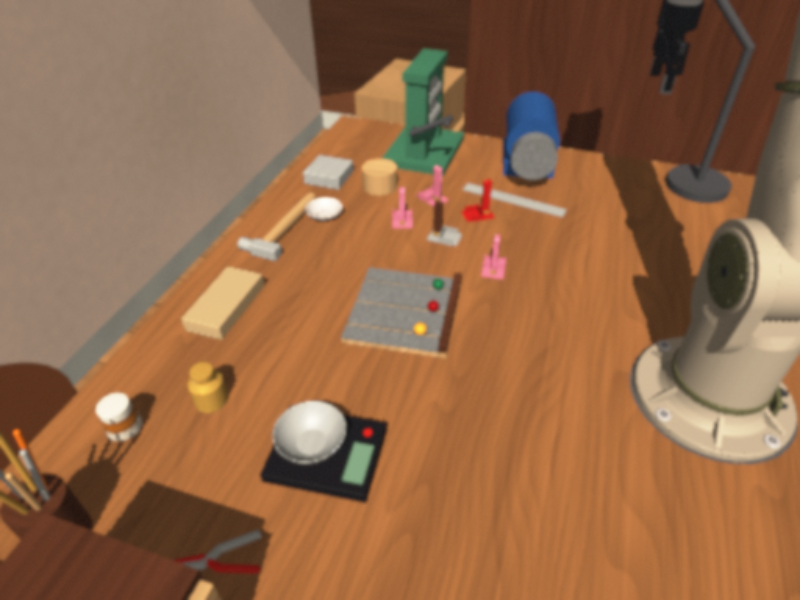

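The scene view shows the steel scoop (brown handle) at about (305,222). The gold bead is at (453,337), in the groove nearest the scale. The bowl is at (545,510), and the board's rail is on its upper right. The side view agrees. Next I measure all of these.

```bash
python3 - <<'E'
from h import *
f=np.load('f.npz'); np.set_printoptions(precision=1,suppress=True)
def box(W,im,u,v,w,h,s=.64):
    u0,u1,v0,v1=[int(x*s) for x in (u-w,u+w,v-h,v+h)]
    return W[v0:v1,u0:u1].reshape(-1,3), im[v0:v1,u0:u1].reshape(-1,3).astype(int)
for nm,A,W,sc,be,bo,brd in (('scene','a','W',(308,222),(453,337),(545,510),(403,335)),('side','b','V',(442,222),(420,328),(310,432),(400,310))):
    im,P=f[A],f[W]
    p,c=box(P,im,*be,14,14); m=(c[:,0]>150)&(c[:,2]<90)&(c[:,0]-c[:,2]>100)&(p[:,2]>20)
    q=p[m]; # sphere fit r=11
    from scipy.optimize import least_squares
    s=least_squares(lambda x:np.linalg.norm(q-x,axis=1)-11,q.mean(0)-[0,0,8],loss='soft_l1').x
    print(nm,'bead',s,len(q))
    p,c=box(P,im,*sc,32,32); m=(p[:,2]>30)&(p[:,2]<95)
    for z in (30,45,60,75): 
        k=(p[:,2]>z)&(p[:,2]<z+15); print(' handle',z,np.nanmean(p[k],0),k.sum())
    k=(p[:,2]>2)&(p[:,2]<25)&(abs(c[:,0]-c[:,2])<45)&(c[:,0]>90); print(' body',k.sum(),np.nanmedian(p[k],0),cv2.minAreaRect(p[k][:,:2].astype(np.float32)))
    p,c=box(P,im,*bo,95,90); k=(p[:,2]>50)&(p[:,2]<62)
    q=p[k]; s=least_squares(lambda x:np.hypot(*(q[:,:2]-x[:2]).T)-x[2],[*q.mean(0)[:2],48],loss='soft_l1').x; print(' rim',s,k.sum())
    k=(p[:,2]>18)&(p[:,2]<25); print(' scale',cv2.minAreaRect(p[k][:,:2].astype(np.float32)),k.sum())
    p,c=box(P,im,*brd,100,85); k=(p[:,2]>11)&(p[:,2]<19); print(' board',cv2.minAreaRect(p[k][:,:2].astype(np.float32)),k.sum())
    k=(p[:,2]>27)&(p[:,2]<34)&(c.max(1)<130)&(c[:,0]-c[:,2]>20);print(' rail',cv2.minAreaRect(p[k][:,:2].astype(np.float32)),k.sum(), np.nanmedian(p[k],0))
E
```

```text
scene bead [470.7  26.   23.5] 59
 handle 30 [ 528.1 -267.2   37.4] 30
 handle 45 [ 528.4 -267.4   53.2] 34
 handle 60 [ 528.9 -267.3   68.3] 29
 handle 75 [ 527.5 -269.1   81.2] 39
 body 127 [ 503.9 -263.4    5. ] ((511.74957275390625, -270.38067626953125), (46.16012191772461, 61.14932632446289), 86.70832061767578)
 rim [548.  290.3  47.6] 329
 scale ((528.6602783203125, 288.25738525390625), (150.682861328125, 119.73853302001953), 6.055351734161377) 2265
 board ((519.2689819335938, -28.010169982910156), (178.7561492919922, 192.69142150878906), 7.098344326019287) 4449
 rail ((455.89117431640625, -35.286460876464844), (57.77163314819336, 187.40826416015625), 5.037814140319824) 397 [436.1 -31.5  29.4]
side bead [469.2  26.5  24.9] 46
 handle 30 [ 527.4 -284.4   35.9] 22
 handle 45 [ 521.9 -267.9   51.4] 24
 handle 60 [ 522.8 -267.9   67.1] 26
 handle 75 [ 523.1 -268.5   81.7] 23
 body 107 [ 502.5 -266.6    5.8] ((506.3936767578125, -268.84771728515625), (47.77849197387695, 56.59986877441406), 80.28850555419922)
 rim [544.9 290.9  47.6] 277
 scale ((582.442626953125, 292.1556396484375), (268.0166931152344, 125.49207305908203), 3.655996322631836) 1957
 board ((503.24176025390625, -101.65190124511719), (377.47125244140625, 219.7510223388672), 81.75320434570312) 2578
 rail ((456.76849365234375, -109.86354064941406), (42.57624816894531, 341.90521240234375), 17.710683822631836) 248 [431.1 -25.7  30.5]
```

```bash
cat >> h.py <<'E'
np.set_printoptions(precision=2,suppress=True)
def rel(pos, yaw=None, Rt=None):
    """shift & rotvec in tool axes to reach world TCP pos; tool pointing down with tool x at yaw (deg) or Rt given"""
    st=r.observe(); R0=q2R(st['tool_rot'])
    if Rt is None:
        y=np.radians(yaw); c,s=np.cos(y),np.sin(y); Rt=np.array([[c,s,0],[s,-c,0],[0,0,-1]])
    print('at',st['eef_pos'],'tool x yaw',np.degrees(np.arctan2(R0[1,0],R0[0,0])),'shift',R0.T@(np.array(pos)-st['eef_pos']),'turn',R.from_matrix(R0.T@Rt).as_rotvec(),'t',st['clock'])
E
python3 - <<'E'
from h import *
print(np.array(vision.camera_info('wrist')['hand_eye']), {k:v for k,v in vision.camera_info('wrist').items() if k!='hand_eye'})
f=np.load('f.npz')
for k in 'WV':
    p=f[k].reshape(-1,3); p=p[(p[:,2]>70)&(p[:,0]>100)&(p[:,0]<900)&(np.abs(p[:,1])<800)]
    g={}
    for x in p: g.setdefault((int(x[0]//80*80),int(x[1]//80*80)),[]).append(x[2])
    print({a:(int(max(b)),len(b)) for a,b in sorted(g.items()) if len(b)>8})
rel([520,-268,220],0)
E
```

```text
[[   0.     -0.95   -0.32   82.03]
 [   1.      0.     -0.      1.82]
 [   0.     -0.32    0.95 -142.79]
 [   0.      0.      0.      1.  ]] {'fx': 322.7821863774481, 'fy': 322.7821863774481, 'cx': 253.80201620608614, 'cy': 188.81049488213148}
{(320, -720): (150, 35), (320, -640): (151, 543), (320, -560): (140, 651), (320, -240): (86, 49), (400, -720): (150, 603), (400, -640): (152, 912), (400, -560): (142, 488), (400, -400): (85, 41), (480, -320): (85, 51), (560, -720): (231, 53), (560, -640): (231, 93), (560, -560): (230, 376), (560, -480): (156, 39), (560, -400): (85, 32), (560, -320): (86, 52), (640, -720): (231, 422), (640, -640): (232, 763), (640, -560): (232, 1351), (720, 240): (73, 46)}
{(80, -720): (289, 55), (80, -640): (412, 523), (80, -560): (348, 291), (160, -720): (334, 95), (160, -640): (408, 249), (320, -720): (151, 94), (320, -640): (150, 308), (320, -560): (147, 473), (320, -240): (85, 27), (400, -720): (150, 159), (400, -640): (150, 219), (400, -560): (139, 174), (400, -400): (85, 29), (480, -320): (86, 31), (480, 480): (163, 629), (480, 560): (162, 48), (560, -720): (230, 138), (560, -640): (230, 185), (560, -560): (230, 253), (560, -480): (156, 15), (560, -400): (86, 10), (560, -320): (87, 20), (560, 480): (163, 1048), (560, 560): (163, 823), (640, -720): (232, 79), (640, -640): (232, 132), (640, -560): (233, 516), (640, 480): (163, 928), (640, 560): (163, 1496), (720, 240): (71, 35), (720, 400): (193, 192), (720, 480): (185, 958), (800, 400): (184, 39), (800, 480): (182, 459)}
at [ 148.97 -606.5   230.34] tool x yaw 13.80017612495801 shift [ 441.06 -240.2    10.77] turn [-0.    0.    0.24] t 0.1
```

{"method": "play_rows", "body": {
  "commands": [
    [[50, -27, 0], [0, 0, 0.03], 0],
    [[100, -54, 0], [0, 0, 0.06], 0],
    [[150, -81, 0], [0, 0, 0.09], 0],
    [[200, -109, 0], [0, 0, 0.12], 0],
    [[250, -136, 0], [0, 0, 0.15], 0],
    [[300, -163, 0], [0, 0, 0.18], 0],
    [[350, -190, 0], [0, 0, 0.21], 0],
    [[400, -218, 0], [0, 0, 0.24], 0],
    [[430, -234, 0], [0, 0, 0.24], 0],
    [[441, -240, 0], [0, 0, 0.24], 0],
    [[441, -240, 0], [0, 0, 0.24], 0],
    [[441, -240, 0], [0, 0, 0.24], 0]
  ]
}}

```text
clock: 1.6
eef_pos: [518.7, -270.7, 231.2]
tool_rot: [0.0, 1.0, -0.001, -0.0]
ft_force: [-0.4, -0.5, 0.2]
opening: 85.1
grip_force: 0.0
```

```bash
python3 - <<'E'
from h import *
im,W=cloud('wrist'); np.savez('w1.npz',im=im,W=W); st=r.observe(); print(st['eef_pos'],st['qpos'],st['clock'])
save('w1.png',im)
P=W.reshape(-1,3); C=im.reshape(-1,3).astype(int)
near=np.hypot(P[:,0]-522,P[:,1]+268)<75
m=near&(P[:,2]>40)&(P[:,2]<84); print('handle',m.sum(),np.median(P[m],0))
m=near&(P[:,2]>82)&(P[:,2]<92); print('top',m.sum(),P[m].mean(0),cv2.minAreaRect(P[m][:,:2].astype(np.float32)))
m=near&(P[:,2]>3)&(P[:,2]<18)&(abs(C[:,0]-C[:,2])<40); print('body',m.sum(),P[m].mean(0),cv2.minAreaRect(P[m][:,:2].astype(np.float32)))
m=near&(P[:,2]>11)&(P[:,2]<18)&(abs(C[:,0]-C[:,2])<40);print('walls',m.sum(),P[m].mean(0),cv2.minAreaRect(P[m][:,:2].astype(np.float32)))
E
```

```text
[ 518.79 -270.69  231.29] [ 0.61  0.31 -0.24  1.48  0.07  1.37 -1.2 ] 1.65
handle 135 [ 534.22 -273.8    71.53]
top 198 [ 525.93 -273.44   84.76] ((525.4436645507812, -273.4569396972656), (9.862011909484863, 18.180017471313477), 84.97003173828125)
body 511 [ 502.41 -271.81    7.52] ((510.34893798828125, -272.4183654785156), (41.8080940246582, 62.70994186401367), 86.26984405517578)
walls 152 [ 508.31 -272.79   14.56] ((510.6657409667969, -272.45025634765625), (41.80752182006836, 48.088775634765625), 86.2159423828125)
```

View pics/w1.png

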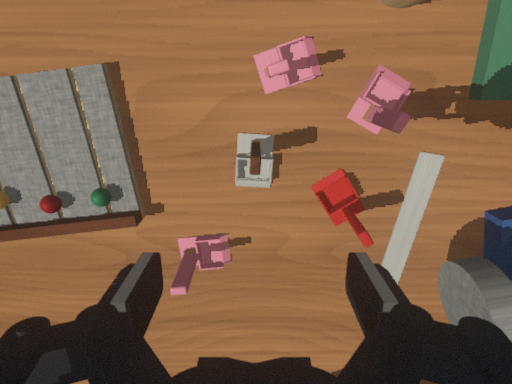

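The wrist view shows the steel scoop at (255,160), with the handle top at (255,155), mouth towards the bottom of the image and a yaw of about -4°. There is nothing within finger reach of the handle. The gold bead is at the left edge (0,200).

```bash
python3 - <<'E'
from h import *
rel([525.5,-273.3,38],-4)
f=np.load('w1.npz'); im,W=f['im'].astype(int),f['W']
P=W.reshape(-1,3); C=im.reshape(-1,3)
from scipy.optimize import least_squares
for n,m in (('gold',(C[:,0]>150)&(C[:,2]<70)&(C[:,1]>100)),('red',(C[:,0]>100)&(C[:,1]<50)&(C[:,2]<60)),('green',(C[:,1]>50)&(C[:,0]<50)&(C[:,2]<80))):
    m=m&(P[:,1]>-120)&(P[:,2]>20)&(P[:,2]<45); q=P[m]
    if len(q)>8: print(n,len(q),least_squares(lambda x:np.linalg.norm(q-x,axis=1)-11,q.mean(0)-[0,0,6],loss='soft_l1').x)
m=(P[:,2]>27)&(P[:,2]<35)&(P[:,1]>-140)&(P[:,0]<455)
q=P[m][:,:2]; k=q[:,1]>-1e3; print('rail',cv2.minAreaRect(q.astype(np.float32)),len(q))
m=(P[:,2]>11)&(P[:,2]<19)&(P[:,1]>-140)&(P[:,1]<100); q=P[m]; print('board z',np.median(q[:,2]),cv2.minAreaRect(q[:,:2].astype(np.float32)))
E
```

```text
at [ 518.79 -270.69  231.29] tool x yaw -0.1355811582460277 shift [  6.83   2.47 193.29] turn [0.   0.   0.07] t 1.65
red 104 [464.85 -37.4   25.54]
green 154 [473.1  -95.92  25.6 ]
rail ((435.7838134765625, -52.48333740234375), (14.807802200317383, 166.84005737304688), 6.889613151550293) 1654
board z 15.201740254665026 ((524.463134765625, -45.34516906738281), (179.26092529296875, 173.8670654296875), 2.299043655395508)
```

{"method": "play_rows", "body": {
  "commands": [
    [[3, 1, 40], [0, 0, 0.07], 90],
    [[7, 2.5, 80], [0, 0, 0.07], 90],
    [[7, 2.5, 120], [0, 0, 0.07], 90],
    [[7, 2.5, 150], [0, 0, 0.07], 90],
    [[7, 2.5, 175], [0, 0, 0.07], 90],
    [[7, 2.5, 193], [0, 0, 0.07], 90],
    [[7, 2.5, 193], [0, 0, 0.07], 90],
    [[7, 2.5, 193], [0, 0, 0.07], 90]
  ],
  "newtons": 70
}}

```text
clock: 2.65
eef_pos: [527.7, -271.7, 39.4]
tool_rot: [0.0, 0.999, -0.035, 0.001]
ft_force: [-0.0, -0.2, -0.1]
opening: 55.5
grip_force: 0.0
```

```bash
python3 - <<'E'
from h import *
rel([525.5,-273.3,38],-4); st=r.observe(); print(st['opening'],st['ft_force'])
im,W=cloud('wrist'); save('w2.png',im)
P=W.reshape(-1,3)
near=np.hypot(P[:,0]-524,P[:,1]+272)<30
m=near&(P[:,2]>78)&(P[:,2]<92); print('top',m.sum(),cv2.minAreaRect(P[m][:,:2].astype(np.float32)))
E
```

```text
at [ 527.66 -271.75   39.43] tool x yaw -3.9891520099551845 shift [-2.05  1.7   1.43] turn [ 0. -0.  0.] t 2.65
55.533131383557425 [-0.   -0.15 -0.15]
top 1725 ((527.3021850585938, -273.1067810058594), (58.06820297241211, 22.514341354370117), 86.7154541015625)
```

View pics/w2.png

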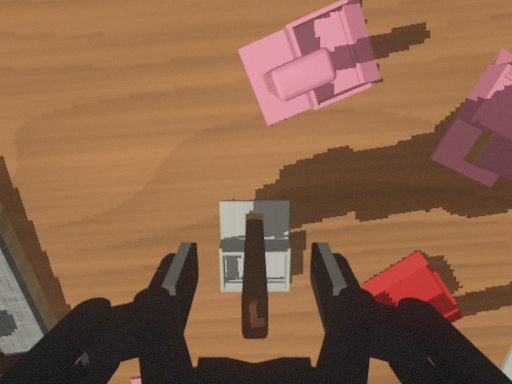

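The handle stands centred between the fingers at (256,275), with the mouth side towards the bottom. Closing now.

{"method": "play_rows", "body": {
  "commands": [
    [[-2, 1, 1], [0, 0, 0], 150],
    [[-2, 1, 1], [0, 0, 0], 255],
    [[-2, 1, 1], [0, 0, 0], 255],
    [[-2, 1, 1], [0, 0, 0], 255],
    [[-2, 1, 1], [0, 0, 0], 255],
    [[-2, 1, 1], [0, 0, 0], 255],
    [[-2, 1, 1], [0, 0, 0], 255]
  ],
  "newtons": 70
}}

```text
clock: 3.58
eef_pos: [525.3, -272.2, 37.7]
tool_rot: [0.0, 0.999, -0.035, 0.0]
ft_force: [-1.2, -0.5, 5.1]
opening: 9.1
grip_force: 68.6
```

{"method": "play_rows", "body": {
  "commands": [
    [[0, 0, -30], [0, 0, 0], 255],
    [[0, 0, -70], [0, 0, 0], 255],
    [[0, 0, -107], [0, 0, 0], 255],
    [[-12, -40, -110], [0, 0, -0.06], 255],
    [[-24, -80, -110], [0, 0, -0.12], 255],
    [[-36, -120, -110], [0, 0, -0.19], 255],
    [[-46, -159, -110], [0, 0, -0.19], 255],
    [[-46, -159, -110], [0, 0, -0.19], 255],
    [[-46, -159, -110], [0, 0, -0.19], 255]
  ]
}}

```text
clock: 4.7
eef_pos: [490.0, -110.7, 147.1]
tool_rot: [0.0, 0.998, 0.06, -0.0]
ft_force: [-0.6, -0.1, -0.6]
opening: 8.7
grip_force: 68.2
```

```bash
python3 - <<'E'
from h import *
from scipy.optimize import least_squares
st=r.observe(); print(st['opening'],st['grip_force'],st['clock'])
im,W=cloud('wrist'); np.savez('w3.npz',im=im,W=W); save('w3.png',im)
P=W.reshape(-1,3); C=im.reshape(-1,3).astype(int)
for n,m in (('gold',(C[:,0]>150)&(C[:,2]<90)&(C[:,1]>90)),('red',(C[:,0]>90)&(C[:,1]<50)&(C[:,2]<60)),('green',(C[:,1]>50)&(C[:,0]<50)&(C[:,2]<80))):
    m=m&(P[:,1]>-140)&(P[:,2]>20)&(P[:,2]<45); q=P[m]
    if len(q)>8: print(n,len(q),least_squares(lambda x:np.linalg.norm(q-x,axis=1)-11,q.mean(0)-[0,0,6],loss='soft_l1').x)
m=(P[:,2]>27)&(P[:,2]<35)&(P[:,0]<450)&(C[:,0]-C[:,2]>15)
q=P[m][:,:2]; print('rail',cv2.minAreaRect(q.astype(np.float32)),len(q))
rel([490,-110,145],7)
E
```

```text
8.715509924702355 68.22188973426819 4.7
gold 184 [469.61  24.33  25.43]
red 186 [464.74 -36.61  25.48]
rail ((424.03839111328125, -74.22889709472656), (255.9613037109375, 48.49720764160156), 82.72132873535156) 2643
at [ 490.03 -111.27  147.07] tool x yaw 6.850410118370609 shift [ 0.12 -1.27  2.07] turn [ 0.  0. -0.] t 4.75
```

View pics/w3.png

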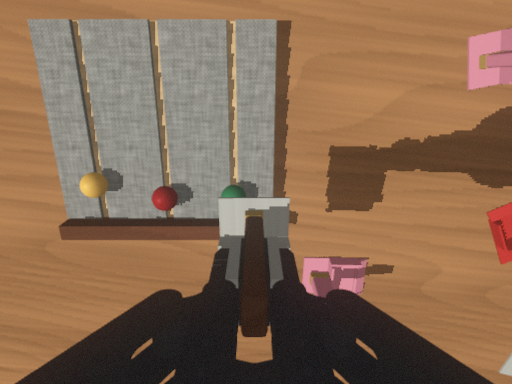

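{"method": "play_rows", "body": {
  "commands": [
    [[20, -40, 0], [0, 0, 0], 255],
    [[40, -80, 0], [0, 0, 0], 255],
    [[58, -118, 0], [0, 0, 0], 255],
    [[67, -137, 10], [0, 0, 0], 255],
    [[67, -137, 40], [0, 0, 0], 255],
    [[67, -137, 72], [0, 0, 0], 255],
    [[67, -137, 86], [0, 0, 0], 255],
    [[67, -137, 90], [0, 0, 0], 255],
    [[67, -137, 90], [0, 0, 0], 255],
    [[67, -137, 90], [0, 0, 0], 255]
  ]
}}

```text
clock: 6.0
eef_pos: [541.0, 33.9, 58.5]
tool_rot: [-0.0, 0.998, 0.06, 0.001]
ft_force: [-0.1, -0.0, -0.5]
opening: 8.8
grip_force: 68.3
```

```bash
python3 - <<'E'
from h import *
rel([540,32.8,52.7],6.85)
im,W=cloud('wrist'); im2,W2=cloud('side'); 
a=cv2.resize(im2[150:260,190:330],(560,440),interpolation=cv2.INTER_CUBIC)
save('w4.png',np.hstack([im[:, 100:410],cv2.resize(a,(488,384))]))
E
```

```text
at [541.01  33.85  58.49] tool x yaw 6.909708717583972 shift [-1.14  0.92  5.79] turn [ 0. -0.  0.] t 6.0
```

View pics/w4.png

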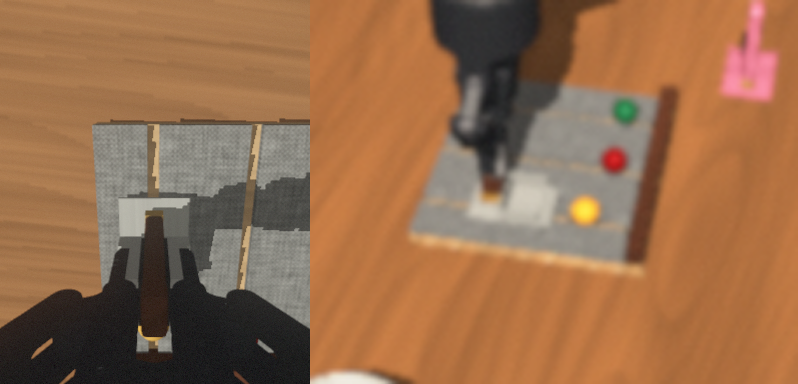

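The scoop is centred on the gold groove just above the board, with the gold bead in front of the mouth (side crop, about (585,210)). Now lower it to contact.

{"method": "play_rows", "body": {
  "commands": [
    [[-1, 0.5, 3], [0, 0, 0], 255],
    [[-1, 0.5, 5], [0, 0, 0], 255],
    [[-1, 0.5, 6], [0, 0, 0], 255],
    [[-1, 0.5, 6], [0, 0, 0], 255],
    [[-1, 0.5, 6], [0, 0, 0], 255]
  ]
}}

```text
clock: 6.72
eef_pos: [539.3, 33.2, 52.7]
tool_rot: [0.0, 0.998, 0.06, 0.0]
ft_force: [-6.2, -0.6, 13.9]
opening: 9.3
grip_force: 70.7
```

{"method": "play_rows", "body": {
  "commands": [
    [[-3, 0, -0.4], [0, 0, 0], 255],
    [[-7, 0, -0.6], [0, 0, 0], 255],
    [[-12, 0, -0.6], [0, 0, 0], 255],
    [[-17, 0, -0.6], [0, 0, 0], 255],
    [[-22, 0, -0.6], [0, 0, 0], 255],
    [[-27, 0, -0.6], [0, 0, 0], 255],
    [[-32, 0, -0.6], [0, 0, 0], 255],
    [[-36, 0, -0.6], [0, 0, 0], 255],
    [[-40, 0, -0.6], [0, 0, 0], 255],
    [[-43, 0, -0.6], [0, 0, 0], 255],
    [[-45, 0, -0.6], [0, 0, 0], 255],
    [[-45, 0, -0.6], [0, 0, 0], 255]
  ]
}}

```text
clock: 8.22
eef_pos: [495.4, 28.0, 52.7]
tool_rot: [-0.0, 0.998, 0.06, 0.001]
ft_force: [1.7, 0.1, 6.6]
opening: 9.6
grip_force: 69.3
```

```bash
python3 - <<'E'
from h import *
rel([540,32.8,52.7],6.85)
im2,W2=cloud('side'); im,W=cloud('scene')
a=cv2.resize(im2[170:250,210:310],(400,320),interpolation=cv2.INTER_CUBIC)
b=cv2.resize(im[160:260,220:345],(400,320),interpolation=cv2.INTER_CUBIC)
save('w5.png',np.hstack([a,b]))
E
```

```text
at [495.44  27.99  52.69] tool x yaw 6.928468975124166 shift [44.81  0.6   0.11] turn [ 0. -0.  0.] t 8.225
```

View pics/w5.png

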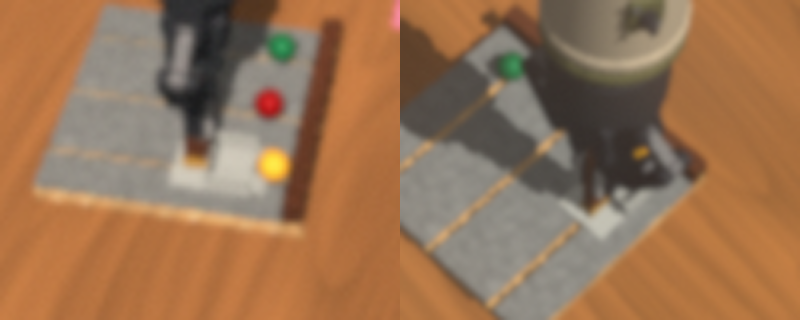

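The bead, at (273,165) in the left crop, sits between the lip and the rail. Continuing slowly.

{"method": "play_rows", "body": {
  "commands": [
    [[-2, 0, 0], [0, 0, 0], 255],
    [[-4, 0, 0], [0, 0, 0], 255],
    [[-6, 0, 0], [0, 0, 0], 255],
    [[-8, 0, 0], [0, 0, 0], 255],
    [[-10, 0, 0], [0, 0, 0], 255],
    [[-11, 0, 0], [0, 0, 0], 255],
    [[-12, 0, 0], [0, 0, 0], 255],
    [[-12, 0, 0], [0, 0, 0], 255]
  ]
}}

```text
clock: 9.32
eef_pos: [483.6, 26.6, 52.7]
tool_rot: [-0.0, 0.998, 0.06, 0.001]
ft_force: [3.4, 0.5, 5.5]
opening: 8.9
grip_force: 69.2
```

```bash
python3 - <<'E'
from h import *
rel([540,32.8,52.7],6.85)
im2,W2=cloud('side')
P=W2.reshape(-1,3); C=im2.reshape(-1,3).astype(int)
m=(C[:,0]>150)&(C[:,2]<90)&(C[:,1]>100)&(P[:,2]>15)&(P[:,2]<60)&(np.hypot(P[:,0]-465,P[:,1]-25)<60)
print(m.sum(),np.median(P[m],0),P[m][:,2].max())
E
```

```text
at [483.64  26.56  52.7 ] tool x yaw 6.9255354790216925 shift [56.7   0.6   0.14] turn [ 0. -0.  0.] t 9.325
46 [441.38  29.36  36.05] 41.76820247302089
```

{"method": "play_rows", "body": {
  "commands": [
    [[-1.5, 0, 0], [0, 0, 0], 255],
    [[-3, 0, 0], [0, 0, 0], 255],
    [[-4, 0, 0], [0, 0, 0], 255],
    [[-4, 0, 0], [0, 0, 0], 255]
  ]
}}

```text
clock: 9.88
eef_pos: [480.6, 26.2, 52.9]
tool_rot: [-0.0, 0.998, 0.06, 0.002]
ft_force: [6.2, 1.0, 2.6]
opening: 9.0
grip_force: 69.0
```

```bash
cat > bead.py <<'E'
from h import *
from scipy.optimize import least_squares
def bead(c):
    for n in ('side','scene'):
        im2,W2=cloud(n); P=W2.reshape(-1,3); C=im2.reshape(-1,3).astype(int)
        m=(C[:,0]>150)&(C[:,2]<90)&(C[:,1]>100)&(P[:,2]>15)&(P[:,2]<c[2]+35)&(np.hypot(P[:,0]-c[0],P[:,1]-c[1])<45)
        q=P[m]
        if len(q)>8: print(n,len(q),q[:,2].max(),least_squares(lambda x:np.linalg.norm(q-x,axis=1)-11,q.mean(0)-[0,0,6],loss='soft_l1').x)
        else: print(n,len(q))
E
python3 - <<'E'
from bead import *
rel([540,32.8,52.7],6.85); bead([455,25,30])
E
```

```text
at [480.64  26.18  52.91] tool x yaw 6.923512333151199 shift [59.73  0.59  0.49] turn [-0. -0.  0.] t 9.875
side 45 39.605549971056234 [459.01  25.77  27.4 ]
scene 6
```

The bead now sits in the pocket, about 22 mm ahead of the handle and at the expected height. Back off and lift gently.

{"method": "play_rows", "body": {
  "commands": [
    [[1.5, 0, 0], [0, 0, 0], 255],
    [[3, 0, -1], [0, 0, 0], 255],
    [[3, 0, -5], [0, 0, 0], 255],
    [[3, 0, -13], [0, 0, 0], 255],
    [[3, 0, -25], [0, 0, 0], 255],
    [[3, 0, -38], [0, 0, 0], 255],
    [[3, 0, -51], [0, 0, 0], 255],
    [[3, 0, -62], [0, 0, 0], 255],
    [[3, 0, -70], [0, 0, 0], 255],
    [[3, 0, -74], [0, 0, 0], 255],
    [[3, 0, -75], [0, 0, 0], 255],
    [[3, 0, -75], [0, 0, 0], 255]
  ]
}}

```text
clock: 11.48
eef_pos: [481.4, 26.2, 126.6]
tool_rot: [-0.0, 0.998, 0.06, -0.0]
ft_force: [-1.1, 0.4, -0.4]
opening: 9.3
grip_force: 68.1
```

```bash
python3 - <<'E'
from bead import *
rel([607,297,120],6.9); bead([460,25,100])
E
```

```text
at [481.4  26.2 126.6] tool x yaw 6.923596997137706 shift [ 157.33 -253.69    6.54] turn [-0.  0.  0.] t 11.475
side 49 113.18276988479545 [459.64  25.26 101.87]
scene 11 107.28066907038215 [473.38  37.26  99.77]
```

{"method": "play_rows", "body": {
  "commands": [
    [[3, -5, 0], [0, 0, 0], 255],
    [[9, -15, 0], [0, 0, 0], 255],
    [[18, -29, 0], [0, 0, 0], 255],
    [[29, -46, 0], [0, 0, 0], 255],
    [[40, -64, 0], [0, 0, 0], 255],
    [[51, -82, 0], [0, 0, 0], 255],
    [[62, -100, 0], [0, 0, 0], 255],
    [[70, -113, 0], [0, 0, 0], 255],
    [[75, -121, 0], [0, 0, 0], 255],
    [[78, -125, 0], [0, 0, 0], 255],
    [[78, -126, 0], [0, 0, 0], 255]
  ]
}}

```text
clock: 12.95
eef_pos: [544.0, 160.5, 126.9]
tool_rot: [0.0, 0.998, 0.06, -0.0]
ft_force: [0.6, -0.4, -1.4]
opening: 9.1
grip_force: 68.2
```

{"method": "play_rows", "body": {
  "commands": [
    [[3, -5, 0], [0, 0, 0], 255],
    [[9, -15, 0], [0, 0, 0], 255],
    [[18, -29, 0], [0, 0, 0], 255],
    [[29, -46, 0], [0, 0, 0], 255],
    [[40, -64, 0], [0, 0, 0], 255],
    [[51, -82, 0], [0, 0, 0], 255],
    [[62, -100, 0], [0, 0, 0], 255],
    [[70, -113, 0], [0, 0, 0], 255],
    [[75, -121, 0], [0, 0, 0], 255],
    [[78, -126, 0], [0, 0, 0], 255],
    [[79, -128, 0], [0, 0, 0], 255],
    [[79, -128, 0], [0, 0, 0], 255]
  ]
}}

```text
clock: 14.45
eef_pos: [606.9, 296.9, 127.0]
tool_rot: [0.0, 0.998, 0.06, 0.0]
ft_force: [0.5, 0.7, -1.1]
opening: 9.1
grip_force: 68.2
```

```bash
python3 - <<'E'
from bead import *
rel([607,297,120],6.9); st=r.observe();print(st['qpos']); p=st['eef_pos']; bead([p[0]-24,p[1]-3,100])
im,W=cloud('wrist'); im2,W2=cloud('side'); 
a=cv2.resize(im2[220:330,150:270],(419,384),interpolation=cv2.INTER_CUBIC)
save('w6.png',np.hstack([im[:, 60:440],a]))
P=W.reshape(-1,3); 
from scipy.optimize import least_squares
k=(P[:,2]>52)&(P[:,2]<60)&(np.hypot(P[:,0]-547,P[:,1]-290)<65); q=P[k]
if k.sum()>20: print('rim',least_squares(lambda x:np.hypot(*(q[:,:2]-x[:2]).T)-48,[547,290],loss='soft_l1').x,k.sum(),np.ptp(q,axis=0))
k=(P[:,2]>19)&(P[:,2]<25)&(np.hypot(P[:,0]-535,P[:,1]-290)<110); q=P[k]; print('scale',k.sum(),cv2.minAreaRect(q[:,:2].astype(np.float32)))
E
```

```text
at [606.95 296.94 127.03] tool x yaw 6.900350061199976 shift [ 0.06 -0.06  7.03] turn [ 0. -0.  0.] t 14.45
[-0.18  0.6  -0.49  1.34  0.28  1.27 -2.13]
side 95 131.23522674836215 [584.07 295.72 102.14]
scene 0
rim [546.94 287.95] 723 [67.72 98.86  5.75]
scale 4158 ((527.030517578125, 285.87890625), (150.50167846679688, 119.85298919677734), 6.15878963470459)
```

View pics/w6.png

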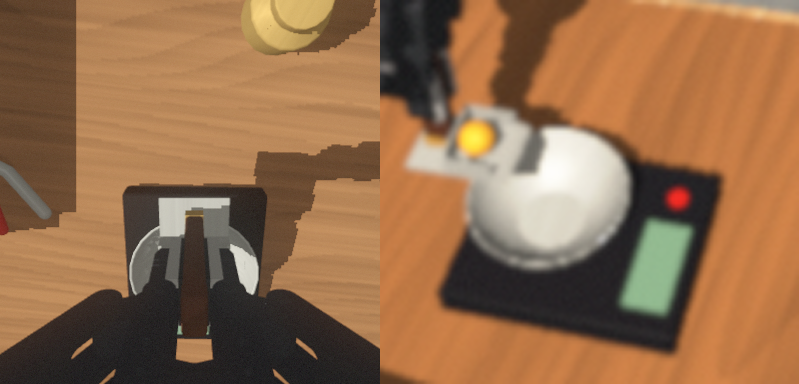

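The bead lies in the level scoop above the bowl (side crop (475,137)). The lip is over the bowl interior. Tipping about the lip while lowering.

{"method": "play_rows", "body": {
  "commands": [
    [[-2.5, 2, 2], [0, 0.07, 0], 255],
    [[-5.7, 2, 3.7], [0, 0.14, 0], 255],
    [[-12.3, 2, 8.2], [0, 0.28, 0], 255],
    [[-15.9, 2, 9.8], [0, 0.35, 0], 255],
    [[-19.6, 2, 11.7], [0, 0.42, 0], 255],
    [[-23.4, 2, 13.3], [0, 0.49, 0], 255],
    [[-27.4, 2, 14.3], [0, 0.56, 0], 255],
    [[-31.4, 2, 15], [0, 0.63, 0], 255],
    [[-35.6, 2, 16], [0, 0.7, 0], 255],
    [[-39.8, 2, 16.2], [0, 0.77, 0], 255],
    [[-44.1, 2, 16.8], [0, 0.84, 0], 255],
    [[-44.1, 2, 16.8], [0, 0.84, 0], 255]
  ]
}}

```text
clock: 16.15
eef_pos: [567.8, 290.4, 64.8]
tool_rot: [-0.012, 0.943, 0.059, 0.328]
ft_force: [-14.0, 3.5, 66.7]
opening: 8.6
grip_force: 68.8
```

```bash
python3 - <<'E'
from bead import *
st=r.observe();print(st['qpos'],st['eef_pos'],q2R(st['tool_rot'])); bead([547,288,60])
E
```

```text
[-1.26  0.32  0.6   2.14  0.86  0.26 -2.97] [567.83 290.45  64.8 ] [[ 0.78  0.12  0.62]
 [ 0.1  -0.99  0.06]
 [ 0.62  0.02 -0.79]]
side 55 72.5087668036108 [561.22 294.52  49.13]
scene 7
```

{"method": "play_rows", "body": {
  "commands": [
    [[6, 0, -8], [0, 0, 0], 255],
    [[12, 0, -16], [0, 0, 0], 255],
    [[19, 0, -24], [0, 0, 0], 255],
    [[25, 0, -32], [0, 0, 0], 255]
  ]
}}

```text
clock: 16.75
eef_pos: [559.8, 280.9, 93.0]
tool_rot: [-0.001, 0.946, 0.059, 0.318]
ft_force: [0.7, 0.1, -1.3]
opening: 8.6
grip_force: 68.2
```

```bash
python3 - <<'E'
from bead import *
st=r.observe();print(st['qpos'],st['eef_pos'],q2R(st['tool_rot'])); bead([547,288,60])
im2,W2=cloud('side'); im,W=cloud('scene')
a=cv2.resize(im2[220:330,130:270],(400,314),interpolation=cv2.INTER_CUBIC)
b=cv2.resize(im[250:384,280:450],(400,314),interpolation=cv2.INTER_CUBIC)
save('w7.png',np.hstack([a,b]))
E
```

```text
[-1.2   0.23  0.52  2.13  0.78  0.38 -2.84] [559.84 280.86  93.02] [[ 0.79  0.11  0.6 ]
 [ 0.11 -0.99  0.04]
 [ 0.6   0.03 -0.8 ]]
side 75 94.21696113708038 [536.55 288.56  40.83]
scene 17 94.97743231481616 [540.64 296.73  57.2 ]
```

View pics/w7.png

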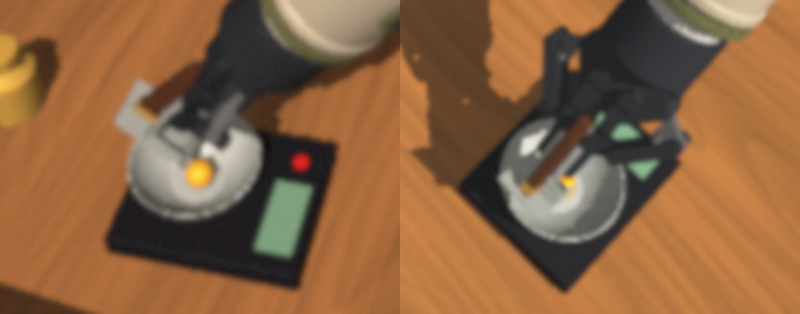

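The bead sits on the bowl floor at (536.5, 288.6, 40.8). Lifting the scoop clear.

{"method": "play_rows", "body": {
  "commands": [
    [[9, 0, -12], [0, 0, 0], 255],
    [[21, 1, -28], [0, 0, 0], 255],
    [[36, 2, -48], [0, 0, 0], 255],
    [[51, 2, -68], [0, -0.1, 0], 255],
    [[60, 3, -80], [0, -0.2, 0], 255],
    [[60, 3, -80], [0, -0.3, 0], 255],
    [[60, 3, -80], [0, -0.4, 0], 255],
    [[60, 3, -80], [0, -0.4, 0], 255]
  ]
}}

```text
clock: 17.95
eef_pos: [561.0, 281.1, 192.2]
tool_rot: [0.011, 0.991, 0.057, 0.124]
ft_force: [0.2, -0.7, -0.7]
opening: 8.5
grip_force: 68.2
```

```bash
python3 - <<'E'
from bead import *
st=r.observe();print(st['qpos'],st['opening'],q2R(st['tool_rot'])); bead([540,288,60])
rel([480,160,190],7)
E
```

```text
[-0.96  0.26  0.44  1.67  0.03  1.02 -2.02] 8.541109611208233 [[ 0.96  0.11  0.25]
 [ 0.12 -0.99 -0.01]
 [ 0.25  0.04 -0.97]]
side 55 51.446937525963335 [546.76 293.16  40.05]
scene 49 51.350908757609886 [549.39 292.61  38.63]
at [559.44 281.38 191.69] tool x yaw 6.976132937908102 shift [-91.15 111.55 -17.17] turn [ 0.04 -0.25 -0.01] t 18.05
```

{"method": "play_rows", "body": {
  "commands": [
    [[-4, 13, 2], [0, -0.05, 0], 255],
    [[-13, 38, 8], [0.02, -0.12, 0], 255],
    [[-23, 65, 15], [0.03, -0.2, 0], 255],
    [[-33, 92, 24], [0.04, -0.25, 0], 255],
    [[-41, 115, 32], [0.04, -0.25, 0], 255],
    [[-45, 126, 37], [0.04, -0.25, 0], 255],
    [[-45, 126, 37], [0.04, -0.25, 0], 255],
    [[-45, 126, 37], [0.04, -0.25, 0], 255]
  ]
}}

```text
clock: 19.05
eef_pos: [539.5, 153.0, 150.6]
tool_rot: [-0.003, 0.998, 0.06, -0.001]
ft_force: [0.2, -0.0, -0.6]
opening: 8.4
grip_force: 68.2
```

```bash
python3 - <<'E'
from bead import *
rel([540,150,150],7); st=r.observe(); R0=q2R(st['tool_rot']); p=st['eef_pos']; print(st['qpos'])
for n in ('side','scene','wrist'):
    im,W=cloud(n); P=(W.reshape(-1,3)-p)@R0; C=im.reshape(-1,3).astype(int)
    k=(np.abs(P[:,0])<80)&(np.abs(P[:,1])<23)&(P[:,2]<75)&(P[:,2]>-5)
    g=k&(np.ptp(C,axis=1)<40)&(C.max(1)>110); b=k&(C[:,0]-C[:,2]>15)&(C[:,0]<130)
    for s,m in (('steel',g),('brown',b)):
        q=P[m]
        if len(q)>10:
            print(n,s,len(q),np.median(q,0), 'xz rect',cv2.minAreaRect(q[:,[0,2]].astype(np.float32)))
    if n=='wrist':
        q=P[(np.abs(P[:,1])<8)&(np.abs(P[:,0])<70)&(P[:,2]<10)&(P[:,2]>-70)&(C[:,0]-C[:,2]>15)]; print('handle',len(q),np.polyfit(q[:,2],q[:,0],1) if len(q)>20 else '',q.min(0),q.max(0))
    if n=='side': a=cv2.resize(im[180:300,150:290],(448,384),interpolation=cv2.INTER_CUBIC)
    if n=='wrist': save('w8.png',np.hstack([im[:,90:430],a]))
E
```

```text
at [539.47 153.01 150.62] tool x yaw 6.898979941950445 shift [0.16 3.06 0.6 ] turn [-0.01  0.   -0.  ] t 19.05
[-0.71  0.32  0.47  1.68 -0.16  1.18 -1.65]
side steel 291 [-9.81 -5.89 20.  ] xz rect ((-0.9957695007324219, 9.36250114440918), (28.546586990356445, 64.31803894042969), 85.65471649169922)
side brown 20 [16.47 -4.97  1.45] xz rect ((13.155969619750977, 1.7252130508422852), (10.179251670837402, 17.72806167602539), 83.44506072998047)
scene steel 237 [ 22.01 -10.94  20.43] xz rect ((11.433998107910156, 10.584310531616211), (48.56465530395508, 29.58839988708496), 5.277393817901611)
scene brown 58 [20.42  0.58  7.68] xz rect ((16.881908416748047, 10.927361488342285), (27.62128448486328, 23.079933166503906), 81.85095977783203)
wrist steel 3176 [20.77 -3.15 19.01] xz rect ((10.578924179077148, 8.752079010009766), (26.614782333374023, 47.47645568847656), 86.32642364501953)
wrist brown 418 [25.25  3.63  7.03] xz rect ((16.24106788635254, 13.644908905029297), (26.971912384033203, 32.868106842041016), 62.162986755371094)
handle 4089 [ 0.16 26.58] [-12.42  -7.92 -65.56] [26.67  7.96 10.  ]
```

View pics/w8.png

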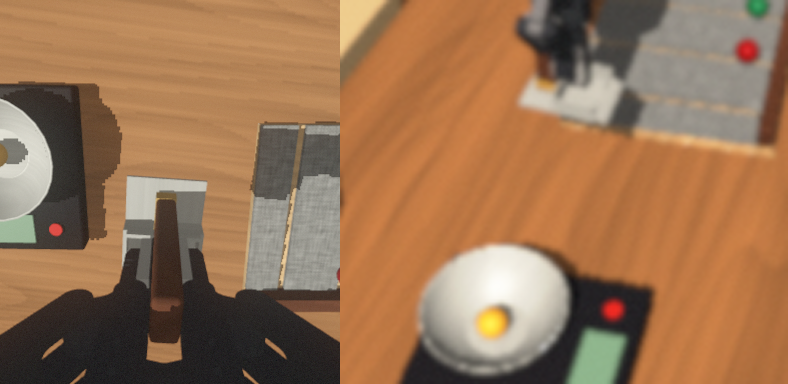

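```bash
cat > fit.py <<'E'
from h import *
from scipy.optimize import least_squares
def box(p,lo,hi):
    c=(np.array(lo)+hi)/2; h=(np.array(hi)-lo)/2.; q=np.abs(p-c)-h
    return np.linalg.norm(np.maximum(q,0),axis=1)+np.minimum(q.max(1),0)
B=[([-9,-5,2],[9,5,85]),([-40,-21,0],[16,21,2]),([-38,-21,0],[-11,-19,14]),([-38,19,0],[-11,21,14]),([-11,-21,0],[-9,21,14])]
def sdf(p): return np.min([box(p,*b) for b in B],axis=0)
def fit(names=('wrist','side'),x0=(0,0,0,0,0,25)):
    st=r.observe(); R0=q2R(st['tool_rot']); p=np.array(st['eef_pos']); F=np.diag([1,-1,-1.])
    for n in names:
        im,W=cloud(n); Q=(W.reshape(-1,3)-p)@R0; C=im.reshape(-1,3).astype(int)
        wz=W.reshape(-1,3)[:,2]
        k=(Q[:,0]>-60)&(Q[:,0]<40)&(np.abs(Q[:,1])<32)&(Q[:,2]<60)&(Q[:,2]>-70)
        col=((np.ptp(C,axis=1)<40)&(C.max(1)>95)&(Q[:,2]>4))|((C[:,0]-C[:,2]>18)&(np.abs(Q[:,1])<14))
        q=Q[k&col]
        def f(x): # scoop in tool: z flipped
            M=R.from_euler('yxz',x[:3]).as_matrix()
            return sdf(((q-x[3:])@M)@F)
        s=least_squares(f,x0,loss='soft_l1',f_scale=1.5,x_scale=[.05,.05,.05,3,3,3])
        print(n,len(q),'pitch,roll,yaw deg',np.degrees(s.x[:3]),'origin in tool',s.x[3:],'med err',np.median(np.abs(f(s.x))))
E
python3 - <<'E'
from fit import *
fit(); fit(('wrist',),(.2,0,0,0,0,25)); fit(('wrist',),(-.2,0,0,0,0,25))
E
```

```text
wrist 8191 pitch,roll,yaw deg [3.51 0.54 4.34] origin in tool [17.22  2.16 21.27] med err 0.3169408210258311
side 408 pitch,roll,yaw deg [3.49 1.04 6.97] origin in tool [12.33 -0.09 20.56] med err 0.7206407031220858
wrist 8194 pitch,roll,yaw deg [3.48 0.53 4.22] origin in tool [17.21  2.09 21.27] med err 0.32154108024439143
wrist 8179 pitch,roll,yaw deg [3.52 0.59 4.24] origin in tool [17.23  2.05 21.29] med err 0.31930227920237186
```

The scoop has slid in the grip (tilted 3.5°, handle about 15 mm off the pad centre), but it is still held firmly. Level it and lower to just above the bench.

{"method": "play_rows", "body": {
  "commands": [
    [[0, 0, 10], [-0.02, -0.03, 0], 255],
    [[0, 0, 30], [-0.02, -0.06, 0], 255],
    [[0, 0, 55], [-0.02, -0.06, 0], 255],
    [[0, 0, 80], [-0.02, -0.06, 0], 255],
    [[0, 0, 102], [-0.02, -0.06, 0], 255],
    [[0, 0, 114], [-0.02, -0.06, 0], 255],
    [[0, 0, 118], [-0.02, -0.06, 0], 255],
    [[0, 0, 118], [-0.02, -0.06, 0], 255],
    [[0, 0, 118], [-0.02, -0.06, 0], 255]
  ]
}}

```text
clock: 20.52
eef_pos: [539.8, 152.0, 33.1]
tool_rot: [0.009, 0.998, 0.059, -0.03]
ft_force: [0.6, 0.6, -0.9]
opening: 8.4
grip_force: 68.2
```

```bash
python3 - <<'E'
from fit import *
fit(('wrist',)); rel([540,150,20],7); st=r.observe(); print(q2R(st['tool_rot']),st['ft_force'])
E
```

```text
wrist 9129 pitch,roll,yaw deg [3.35 0.25 4.52] origin in tool [17.18  2.4  21.82] med err 0.37908982609627584
at [539.75 152.07  33.11] tool x yaw 6.7686538747386935 shift [ 0.8   1.89 13.11] turn [ 0.01  0.06 -0.  ] t 20.575
[[ 0.99  0.12 -0.06]
 [ 0.12 -0.99 -0.02]
 [-0.06  0.01 -1.  ]] [-0.43  0.51 -1.51]
```

{"method": "play_rows", "body": {
  "commands": [
    [[0, 0, 4], [0.01, 0, 0], 255],
    [[0, 0, 7], [0.01, 0, 0], 255],
    [[0, 0, 9], [0.01, 0, 0], 255],
    [[0, 0, 9], [0.01, 0, 0], 255],
    [[0, 0, 9], [0.01, 0, 0], 255]
  ]
}}

```text
clock: 21.2
eef_pos: [538.7, 151.8, 23.3]
tool_rot: [0.004, 0.998, 0.059, -0.031]
ft_force: [-0.9, -0.1, -1.5]
opening: 8.5
grip_force: 68.2
```

{"method": "play_rows", "body": {
  "commands": [
    [[0, 0, 0.7], [0, 0, 0], 255],
    [[0, 0, 1.2], [0, 0, 0], 255],
    [[0, 0, 1.2], [0, 0, 0], 255],
    [[0, 0, 1.2], [0, 0, 0], 255]
  ]
}}

```text
clock: 21.7
eef_pos: [538.8, 151.7, 22.6]
tool_rot: [0.004, 0.998, 0.059, -0.031]
ft_force: [-2.7, -1.0, 5.7]
opening: 8.2
grip_force: 69.0
```

{"method": "play_rows", "body": {
  "commands": [
    [[0, 0, 0], [0, 0, 0], 215],
    [[0, 0, 0], [0, 0, 0], 195],
    [[0, 0, 0], [0, 0, 0], 170],
    [[0, 0, 0], [0, 0, 0], 140],
    [[0, 0, 0], [0, 0, 0], 120],
    [[0, 0, 0], [0, 0, 0], 120],
    [[0, 0, 0], [0, 0, 0], 120]
  ]
}}

```text
clock: 22.58
eef_pos: [538.6, 151.7, 22.1]
tool_rot: [0.004, 0.998, 0.059, -0.031]
ft_force: [0.5, -0.2, -0.8]
opening: 45.3
grip_force: 0.0
```

```bash
python3 - <<'E'
from fit import *
st=r.observe(); print(st['opening'],st['ft_force'],q2R(st['tool_rot']))
fit(('wrist',))
E
```

```text
45.26313591883129 [ 0.5  -0.22 -0.77] [[ 0.99  0.12 -0.06]
 [ 0.12 -0.99 -0.01]
 [-0.06  0.   -1.  ]]
wrist 11005 pitch,roll,yaw deg [3.18 0.74 1.84] origin in tool [17.09  1.85 20.77] med err 0.4789857991610067
```

{"method": "play_rows", "body": {
  "commands": [
    [[-1, 0, -10], [0, 0, 0], 120],
    [[-2, 0, -30], [0, 0, 0], 120],
    [[-4, 0, -60], [0, 0, 0], 120],
    [[-6, 0, -95], [0, 0, 0], 120],
    [[-8, 0, -130], [0, 0, 0], 120],
    [[-9, 0, -150], [0, 0, 0], 120],
    [[-9, 0, -150], [0, 0, 0], 120],
    [[-9, 0, -150], [0, 0, 0], 120]
  ]
}}

```text
clock: 23.62
eef_pos: [538.5, 152.4, 171.8]
tool_rot: [0.004, 0.998, 0.059, -0.032]
ft_force: [0.8, 0.0, -0.7]
opening: 45.0
grip_force: 0.0
```

```bash
python3 - <<'E'
from bead import *
bead([547,288,40]); im,W=cloud('wrist'); im2,_=cloud('side'); st=r.observe(); print(st['ft_force'],st['clock'])
save('w9.png',np.hstack([im[:,60:460],cv2.resize(im2[160:340,140:320],(384,384))]))
P=W.reshape(-1,3); k=(P[:,2]>80)&(P[:,2]<90)&(np.hypot(P[:,0]-555,P[:,1]-152)<40); print('top',k.sum(),P[k].mean(0))
E
```

```text
side 56 52.35891344487811 [547.18 293.49  39.78]
scene 69 54.025479809151875 [549.71 293.17  38.44]
[-0.51  0.08  0.34] 23.825
top 318 [556.11 151.6   84.61]
```

View pics/w9.png

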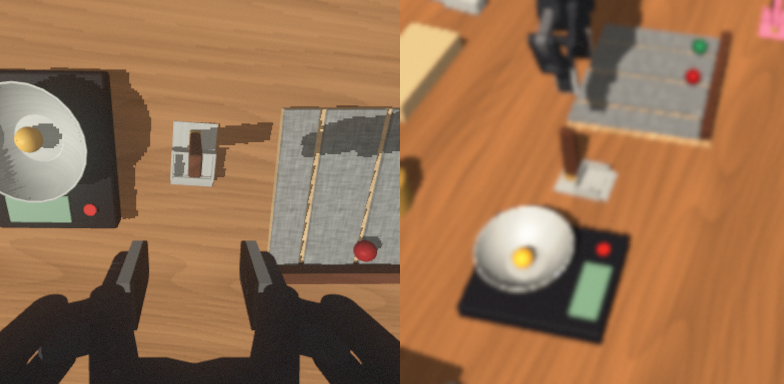

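The gold bead lies in the bowl (wrist crop (28,140)). The scoop stands upright and free on the bench at (195,152), with its handle top at z = 85 mm. Handing in.

```bash
python3 -c "
from cell import r
print(r.job_done())"
```

```text
the job is handed in; nothing more can be done
None
```

I handed the job in at about 24 s: the gold bead is in the steel bowl and never touched by the fingers, and the scoop stands upright and free on the bench. While tipping, the arm came near a joint limit and dropped about 45 mm low, so the scoop was pressed into the bowl (about 67 N at the wrist, under the 120 N limit) and slid in the grip; I levelled it before setting it down.

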